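# Turn the toy carousel until the duck faces the steam nozzle

### The job

Turn the blue toy carousel, pushing the orange tabs round its rim, until the yellow duck stands straight in front of the steam nozzle, whichever way its beak looks. Turn it steadily, without flinging it round; do not touch or lift the toys, leave them in their bays, and leave the other things on the table where they are.

Things in the scene. Friction and masses are not known exactly. Their poses are not given: they have to be found in the camera images.
- stand: Fixed steel stand under the carousel. Origin on the table, on the carousel's vertical turning axis; z up. Its -x axis points to the front, where the nozzle stands; that is towards the robot, give or take 50 degrees.
- nozzle (a point): Brass tip of the steam nozzle, 175 mm from the axis, 62 mm above the table, pointing at the axis. Behind it (195 to 245 mm from the axis) its fixed black block, 50 mm wide, top at 85 mm, yellow arrow on top; a flat arm (50 mm wide, 10 mm high) joins it to the stand.
- carousel (a joint): Angle (rad) by which the carousel has been turned since the start, growing anticlockwise seen from above; it starts at 0, wherever the tabs then stand, and can turn almost a full turn either way. Friction stops it where it is left; about 1.5 N at a tab turns it.
- hub (a point): On the turning axis, top of the blue hub (52 mm across), 65 mm above the table. Blue tray: 240 mm across, floor 35 mm above the table, lip to 43 mm. Five bays 72 degrees apart, centres 74 mm from the axis, parted by radial walls 4 mm thick that reach 55 mm above the table.
- tab0 (a point): Top centre of one of five like orange push tabs, 72 degrees apart round the rim, in line with the bay walls. Each is upright, 14 mm thick, from 120 to 165 mm from the axis and 24 to 74 mm above the table; this point is 142 mm from the axis. Any tab may be pushed, either way.
- duck: Yellow toy duck with an orange beak, 46 mm across and 48 mm tall, loose toy standing in a bay of the carousel; origin at the centre of its underside, 35 mm above the table. Its -x axis runs towards the beak, which may look any way. Never in the front bay at the start.
- drum: White toy drum with red rims, 45 mm across, 35 mm tall, loose toy standing in a bay of the carousel; origin at the centre of its underside, 35 mm above the table.
- frog: Green toy frog with white eyes, 46 mm across, 35 mm tall, loose toy standing in a bay of the carousel; origin at the centre of its underside, 35 mm above the table.
- rings: Toy stack of a blue, a green and a red ring on a white peg, 44 mm across, 42 mm tall, loose toy standing in a bay of the carousel; origin at the centre of its underside, 35 mm above the table.
- car: Red toy car with a white cabin, 46 x 33 mm, 32 mm tall, loose toy standing in a bay of the carousel; origin at the centre of its underside, 35 mm above the table.
- spray: White bottle with a red cap, 60 mm across, 150 mm tall, loose on the table; origin at the centre of its underside. Not to be moved.
- truck: Green toy car, 83 x 60 mm, 58 mm tall, loose on the table; origin at the centre of its underside. Not to be moved.
- cup: Orange toy cup, 70 mm across, 70 mm tall, loose on the table; origin at the centre of its underside. Not to be moved.
- brush: Cleaning brush with a yellow handle, 200 mm long, lying on the table along its own x axis; origin under its middle. Not to be moved.

How it is judged:
By the outcome, as a careful person would: the job done as asked, in the order asked, and still so for the second after the job is handed in, with the robot touching nothing.
It also fails if it takes over 67 s, if anything falls off the work surface, if the arm or the gripper's body presses on something with over 40 N, if the wrist force passes 120 N, or if a joint passes its speed limit or range.

### The arm

A 7-joint arm with a two-finger parallel gripper is mounted at the origin on the work surface. World frame = base frame: x ahead of the robot, y to its left, z up, the work surface at z = 0. Lengths are in m, angles in rad, forces in N, time in s.
With the tool pointing down it reaches from about 0.4 to 0.875 m from the base axis. Payload 19.3 kg.
Tool frame: the origin (TCP) lies at the very end of the fingers, on their centre line; the grasp point (between the pads) lies 19 mm behind it; z points along the fingers, y is the line along which they close (so a half turn about z gives the same grasp; the last joint's range is limited). The gripper opens to 85 mm and grips with 20 to 120 N. Pads are 22 mm wide; open, the fingers measure 114 mm over their backs; the gripper's body (76 mm by 85 mm) begins 54 mm behind the grasp point. The pads swing forward as they close: fully open they stand 13 mm farther back than shut.
Start: joints at [-1.266, 0.521, -0.036, 1.599, 0.021, 1.021, -0.113], TCP at [0.229, 0.582, 0.231] pointing down, gripper open.
Joint ranges: [-2.91, 2.91], [-0.3, 2.13], [-1.5, 1.42], [0.17, 2.43], [-1.26, 4.41], [0.16, 1.93], [-2.52, 2.52]. Speed limits (rad/s): [1.89, 1.89, 2.39, 2.39, 3.01, 3.01, 3.01].

### API

Orientations are given as [roll, pitch, yaw] about the fixed x, y, z axes, in that order (R = Rz(yaw) Ry(pitch) Rx(roll)).
In Python, from workcell import bot gives the robot as it stands. The module is installed in compiled form; this text tells all that it offers.
- The arm moves only by the tool apply_moves, never from a script. Its arguments are lists of equal length, an entry for each row: "claw": the finger opening in m, from 0 to 0.0854; "xyz": the shift along the tool's x, y, z in m, a list of three; "twist": the turn, a rotation vector about the tool's x, y, z in rad, a list of three. A call has 1 to 20 rows; each row shifts and turns the commanded pose from where the row before left it, along the tool's axes as they then stand; what a row does not reach is not made up. A row lasts 1/10 s, in which the tool goes at most 50 mm and 8.59 degrees, less where a joint would pass 70% of its speed; a pose out of reach is approached as far as the arm can. A call with a gripper value outside its range is refused whole. The fingers move at their own pace and stop on an object; "force" is the grip in N (left out, the last holds). Time passes only in rows, so rows that do not move let the fingers close. It gives the time, the measured TCP pose, the force, the opening and the grip force at its end, in the units of the state.
- bot.observe(): the state, without advancing time (a new reading comes with each control period).
- bot.grab_frame(name): name is "scene" or "top" or "wrist"; returns a dict with "img" (420x560x3 uint8, red, green, blue), "vfov" (degrees; the focal length in pixels is half the picture's height over the tangent of half this angle, whatever the lens; pixels are square), "cx", "cy" (the principal point, pixels), "distortion" ([k1, k2, p1, p2, k3] as OpenCV has them; the pictures are not rectified), "view" (4x4, takes a point from world to camera coordinates). Camera axes: x right, y up, looking along -z (the intrinsics and any distortion apply to the point x, -y, -z); pixel columns grow to the right and rows downward; lengths in m; the calibration is good to about 2 mm. A picture is of the moment at which its call begins. There is no depth.
- bot.job_done(): hands the job in; it is judged then, once.
Trained networks look in the newest picture that a camera, given by its name, has taken for a name from the list of things; names that differ only in an ending like _2 or _b are one class to them, and where a whole thing is asked for, a point or a joint stands for the part that bears it (a point fixed in the world has none). Each returns a list of dicts, best first, with "score" (0 to 1); they miss things now and then, are a little off and sometimes report something else, mostly with a low value. They report only what shows in the picture. A call takes as long as a camera call.
- bot.find_in(camera, query): "position" ([x, y, z] in m, in world coordinates, good to about 4 mm: the middle of the surface that is visible of it).
The state is a dict: "clock": time; "qpos": joint angles; "qd": joint speeds; "joint_efforts": joint torques, N m; "position": TCP position; "tool_rot": TCP orientation; "force": force on the tool from outside, world axes, zero at the start; "moment": the same for the moment, N m; "grip_width": finger opening in m; "finger_force": force on a finger pad.
Only numpy, scipy, OpenCV 4.12 (cv2) and the standard library are available. Lean on these libraries where they do the work, as an engineer would, in place of code of your own. Each camera call takes 0.05 s, during which the arm holds its last target. There are 200 camera calls.

## Working session

There is one attempt and no reset: what is moved stays moved. The work goes in short steps, Python scripts to look and compute and a tool call to move; the robot and the scene stay as the last step left them, time stands still between calls to the robot, and variables do not carry over. Pictures are saved under pics/ and viewed, at most 10 in all, crops included, and the job is handed in when it is done.

Besides the shell and the picture viewer there is one more tool, called as name(argument=value, ...) on one line, values as JSON. apply_moves: Moves the arm, as the interface text tells. Its arguments: {"type":"object","properties":{"claw":{"type":"array"},"xyz":{"type":"array"},"twist":{"type":"array"},"force":{"type":"number"}},"required":["claw","xyz","twist"]}

```bash
mkdir -p pics; python3 - <<'E'
from workcell import bot
import cv2
s=bot.observe();print(s['clock'],s['position'],s['tool_rot'])
for c in ('top','scene'):
    f=bot.grab_frame(c);cv2.imwrite(f'pics/{c}0.png',f['img'][:,:,::-1])
    for n in ['hub','duck','nozzle','tab0','spray','truck','cup','brush','drum','frog','rings','car','stand']:
        print(c,n,[([round(float(v),3) for v in d['position']],round(d['score'],2)) for d in bot.find_in(c,n)][:6])
print(bot.observe()['clock'])
E
```

```text
0.0 [0.22873136 0.58129312 0.23073035] [-3.14048469e+00  7.67236120e-05  2.76677046e+00]
top hub []
top duck [([0.538, -0.045, 0.061], 0.74)]
top nozzle [([0.373, 0.005, 0.01], 0.95), ([0.615, -0.022, 0.074], 0.59)]
top tab0 [([0.562, 0.027, 0.038], 0.82), ([0.376, 0.003, 0.01], 0.62)]
top spray [([0.459, -0.382, 0.096], 0.81)]
top truck [([0.632, 0.34, 0.036], 0.57), ([0.612, -0.021, 0.075], 0.4)]
top cup [([0.426, 0.393, 0.039], 0.94), ([0.561, 0.025, 0.037], 0.64)]
top brush [([0.672, -0.363, 0.017], 0.89)]
top drum [([0.611, -0.023, 0.073], 0.51)]
top frog [([0.614, 0.069, 0.054], 0.55)]
top rings [([0.532, 0.092, 0.052], 0.55), ([0.672, -0.365, 0.019], 0.47)]
top car [([0.49, 0.025, 0.058], 0.62)]
top stand [([0.373, 0.001, 0.012], 0.96)]
scene hub [([0.591, 0.016, 0.04], 0.72)]
scene duck [([0.549, -0.055, 0.055], 0.69)]
scene nozzle [([0.365, -0.007, 0.038], 0.68)]
scene tab0 [([0.594, 0.015, 0.04], 0.63)]
scene spray [([0.489, -0.403, 0.074], 0.95)]
scene truck [([0.652, 0.338, 0.032], 0.89)]
scene cup [([0.443, 0.368, 0.052], 0.76)]
scene brush [([0.68, -0.37, 0.017], 0.75)]
scene drum [([0.631, -0.027, 0.065], 0.81), ([0.365, -0.008, 0.037], 0.24)]
scene frog [([0.626, 0.062, 0.059], 0.74)]
scene rings [([0.55, 0.085, 0.056], 0.76)]
scene car [([0.499, 0.017, 0.054], 0.77)]
scene stand [([0.367, -0.004, 0.036], 0.78), ([0.595, 0.015, 0.037], 0.27)]
1.4
```

View pics/top0.png

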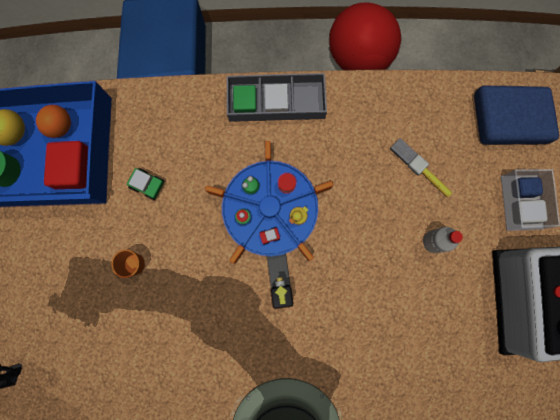

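View pics/scene0.png

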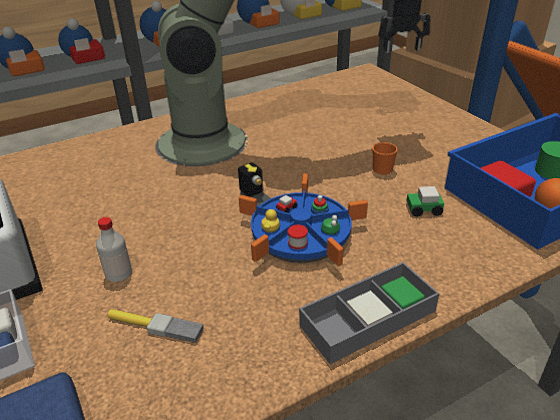

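```bash
cat > h.py <<'E'
from workcell import bot
import cv2, numpy as np
def cam(f):
    h=f['img'].shape[0]; F=h/2/np.tan(np.radians(f['vfov'])/2)
    return np.array([[F,0,f['cx']],[0,F,f['cy']],[0,0,1.]]), np.array(f['distortion'],float), np.array(f['view'],float)
def ray(f,uv,z):
    K,D,V=cam(f); p=cv2.undistortPoints(np.array(uv,float).reshape(-1,1,2),K,D)[:,0]
    d=np.c_[p[:,0],-p[:,1],-np.ones(len(p))]@V[:3,:3]; o=-V[:3,:3].T@V[:3,3]
    return o+d*((z-o[2])/d[:,2])[:,None]
def blobs(f,lo,hi,amin=15):
    hsv=cv2.cvtColor(f['img'],cv2.COLOR_RGB2HSV); m=cv2.inRange(hsv,lo,hi)
    n,l,s,c=cv2.connectedComponentsWithStats(m)
    return [(c[i],s[i,4],l==i) for i in range(1,n) if s[i,4]>=amin]
def measure(f):
    m=[b for b in blobs(f,(100,150,50),(125,255,255),100) if np.hypot(*(b[0]-[270,207]))<40]
    m=max(m,key=lambda b:b[1])[2]
    pts=cv2.findContours(m.astype('uint8'),cv2.RETR_EXTERNAL,cv2.CHAIN_APPROX_NONE)[0][0][:,0]
    hull=cv2.convexHull(pts)[:,0].astype(float)
    P=ray(f,hull,.043)[:,:2]; (c,r)=cv2.minEnclosingCircle(P.astype('float32'))
    A=np.c_[2*P,np.ones(len(P))]; x=np.linalg.lstsq(A,(P**2).sum(1),rcond=None)[0]
    print('centre',c,r,x[:2],np.sqrt(x[2]+x[:2]@x[:2])); c=x[:2]
    def pol(uv,z):
        p=ray(f,uv,z)[0,:2]-c; return np.round([np.hypot(*p)*1000,np.degrees(np.arctan2(p[1],p[0]))],1)
    for b in blobs(f,(5,120,60),(16,255,255)):
        q=pol(b[0],.055)
        if q[0]<200: print('orange',b[0].round(1),b[1],q)
    for b in blobs(f,(22,130,70),(36,255,255),5):
        if pol(b[0],.06)[0]<300: print('yellow',b[0].round(1),b[1],pol(b[0],.06),pol(b[0],.085))
    return c
E
python3 - <<'E'
from h import *
f=bot.grab_frame('top'); measure(f)
i=f['img'][120:330,180:380]; cv2.imwrite('pics/c.png',cv2.resize(i[:,:,::-1],None,fx=2.8,fy=2.8,interpolation=cv2.INTER_CUBIC))
E
```

```text
centre (0.5600403547286987, 0.02520550787448883) 0.1192198395729065 [0.5603275 0.0248864] 0.11823714747230195
orange [276.8 262.4] 136815 [ 138.2 -173.9]
yellow [298.9 214.7] 217 [  75.3 -108.1] [  75.3 -110.9]
yellow [278.8 278.8] 6 [ 177.9 -174.1] [ 177.5 -174. ]
yellow [281.1 294.1] 113 [ 214.5 -173.9] [ 213.2 -173.9]
```

View pics/c.png

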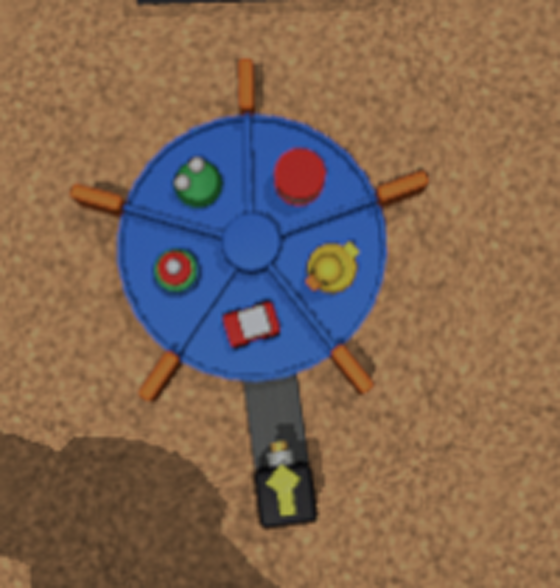

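The top view shows the carousel axis near (0.560, 0.025) and the nozzle bearing at about -174° (crop pixel (285, 490)). The duck is at about -108° (crop pixel (331, 268)), so it needs about 66° clockwise. I'll push the far tab, which is at about 2° (crop pixel (246, 85)).

apply_moves(claw=[0, 0, 0, 0, 0, 0, 0, 0, 0, 0, 0, 0, 0, 0, 0, 0, 0, 0, 0, 0], xyz=[[-0.031, -0.015, 0], [-0.031, -0.015, 0], [-0.031, -0.015, 0], [-0.031, -0.015, 0], [-0.031, -0.015, 0], [-0.031, -0.015, 0], [-0.031, -0.015, 0], [-0.031, -0.015, 0], [-0.031, -0.015, 0], [-0.031, -0.015, 0], [-0.031, -0.015, 0], [-0.031, -0.015, 0], [-0.031, -0.015, 0], [-0.031, -0.015, 0], [-0.031, -0.015, 0], [-0.031, -0.015, 0], [-0.031, -0.015, 0], [-0.031, -0.015, 0], [-0.031, -0.015, 0], [-0.031, -0.015, 0]], twist=[[0, 0, 0], [0, 0, 0], [0, 0, 0], [0, 0, 0], [0, 0, 0], [0, 0, 0], [0, 0, 0], [0, 0, 0], [0, 0, 0], [0, 0, 0], [0, 0, 0], [0, 0, 0], [0, 0, 0], [0, 0, 0], [0, 0, 0], [0, 0, 0], [0, 0, 0], [0, 0, 0], [0, 0, 0], [0, 0, 0]])

```text
clock: 3.45
position: [0.6968, 0.0743, 0.2313]
tool_rot: [3.142, -0.0, 2.767]
force: [0.7, 0.1, 0.4]
grip_width: 0.0001
finger_force: 0.0
```

apply_moves(claw=[0, 0, 0, 0, 0, 0, 0, 0], xyz=[[0, 0, 0], [0, 0, 0], [0, 0, 0], [0, 0, 0], [0, 0, 0], [0, 0, 0], [0, 0, 0], [0, 0, 0]], twist=[[0, 0, -0.12], [0, 0, -0.12], [0, 0, -0.12], [0, 0, -0.12], [0, 0, -0.12], [0, 0, -0.12], [0, 0, 0], [0, 0, 0]])

```text
clock: 4.25
position: [0.6959, 0.0753, 0.2312]
tool_rot: [3.141, -0.0, -2.8]
force: [0.0, -0.3, 0.4]
grip_width: 0.0005
finger_force: 0.0
```

apply_moves(claw=[0, 0, 0, 0, 0], xyz=[[0, 0, 0.025], [0, 0, 0.025], [0, 0, 0.025], [0, 0, 0.025], [0, 0, 0.02]], twist=[[0, 0, 0], [0, 0, 0], [0, 0, 0], [0, 0, 0], [0, 0, 0]])

```text
clock: 4.75
position: [0.6955, 0.0754, 0.1098]
tool_rot: [-3.142, -0.001, -2.8]
force: [-0.3, 0.1, 0.0]
grip_width: 0.0003
finger_force: 0.0
```

```bash
python3 - <<'E'
from h import *
a=bot.grab_frame('wrist')['img'];b=bot.grab_frame('scene')['img'][140:300,200:410]
b=cv2.resize(b,(551,420)); cv2.imwrite('pics/w1.png',cv2.resize(np.hstack([a,b])[:,:,::-1],(800,302)))
E
```

```text
(no output)
```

View pics/w1.png

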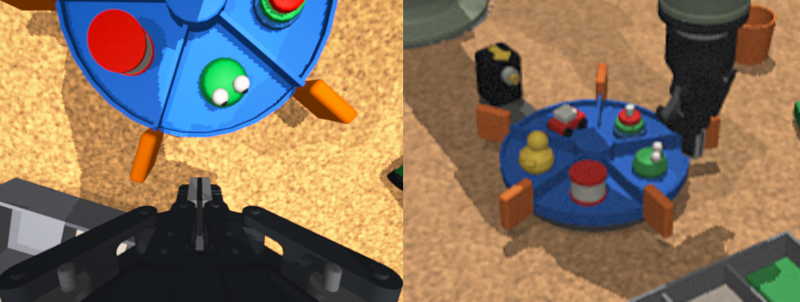

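The finger tip (left panel, (200, 185)) is outside the rim, in the gap between the far tab (145, 155) and the next one (330, 100). I'll lower it and start the arc.

apply_moves(claw=[0, 0, 0, 0, 0], xyz=[[0, 0, 0.02], [0, 0, 0.02], [0, 0, 0.015], [0, 0, 0.01], [0, 0, 0]], twist=[[0, 0, 0], [0, 0, 0], [0, 0, 0], [0, 0, 0], [0, 0, 0]])

```text
clock: 5.35
position: [0.6955, 0.0754, 0.0455]
tool_rot: [3.141, -0.001, -2.797]
force: [-1.2, -0.5, -0.5]
grip_width: 0.0001
finger_force: 0.0
```

apply_moves(claw=[0, 0, 0, 0, 0, 0, 0, 0, 0, 0, 0, 0, 0, 0, 0, 0, 0, 0, 0, 0], xyz=[[7e-05, -0.00435, 0], [7e-05, -0.00435, 0], [7e-05, -0.00435, 0], [7e-05, -0.00435, 0], [7e-05, -0.00435, 0], [7e-05, -0.00435, 0], [7e-05, -0.00435, 0], [7e-05, -0.00435, 0], [7e-05, -0.00435, 0], [7e-05, -0.00435, 0], [7e-05, -0.00435, 0], [7e-05, -0.00435, 0], [7e-05, -0.00435, 0], [7e-05, -0.00435, 0], [7e-05, -0.00435, 0], [7e-05, -0.00435, 0], [7e-05, -0.00435, 0], [7e-05, -0.00435, 0], [7e-05, -0.00435, 0], [7e-05, -0.00435, 0]], twist=[[0, 0, 0.03], [0, 0, 0.03], [0, 0, 0.03], [0, 0, 0.03], [0, 0, 0.03], [0, 0, 0.03], [0, 0, 0.03], [0, 0, 0.03], [0, 0, 0.03], [0, 0, 0.03], [0, 0, 0.03], [0, 0, 0.03], [0, 0, 0.03], [0, 0, 0.03], [0, 0, 0.03], [0, 0, 0.03], [0, 0, 0.03], [0, 0, 0.03], [0, 0, 0.03], [0, 0, 0.03]])

```text
clock: 7.35
position: [0.6996, -0.0106, 0.0463]
tool_rot: [-3.142, 0.0, 2.884]
force: [2.6, 0.7, 0.8]
grip_width: 0.0003
finger_force: 0.8
```

```bash
python3 - <<'E'
from h import *
f=bot.grab_frame('top'); measure(f)
p=bot.observe()['position'][:2]-np.array([.5603,.0249]); print(np.hypot(*p),np.degrees(np.arctan2(p[1],p[0])))
E
```

```text
Traceback (most recent call last):
  File "h.py", line 16, in measure
    m=max(m,key=lambda b:b[1])[2]
      ~~~^^^^^^^^^^^^^^^^^^^^^
ValueError: max() iterable argument is empty
```

```bash
cat >> h.py <<'E'
C=np.array([.5603,.0249])
def pol(f,uv,z):
    p=ray(f,uv,z)[0,:2]-C; return np.round([np.hypot(*p)*1000,np.degrees(np.arctan2(p[1],p[0]))],1)
def meas2(cam='top'):
    f=bot.grab_frame(cam)
    for b in blobs(f,(5,205,60),(14,255,255),12):
        q=pol(f,b[0],.074)
        if q[0]<200: print('orange',b[0].round(1),b[1],q)
    for b in blobs(f,(22,130,70),(36,255,255),20):
        if pol(f,b[0],.06)[0]<300: print('yellow',b[0].round(1),b[1],pol(f,b[0],.06),pol(f,b[0],.085))
    p=bot.observe()['position'][:2]-C; print(np.hypot(*p),np.degrees(np.arctan2(p[1],p[0])))
    return f
E
python3 - <<'E'
from h import *
f=meas2()
i=f['img'][120:330,180:380]; i=cv2.resize(i[:,:,::-1],None,fx=2.6,fy=2.6,interpolation=cv2.INTER_CUBIC)
cv2.imwrite('pics/c2.png',i)
E
```

```text
orange [330.  211.9] 14 [147.7 -98. ]
0.14370332969325067 -14.521219740796418
```

View pics/c2.png

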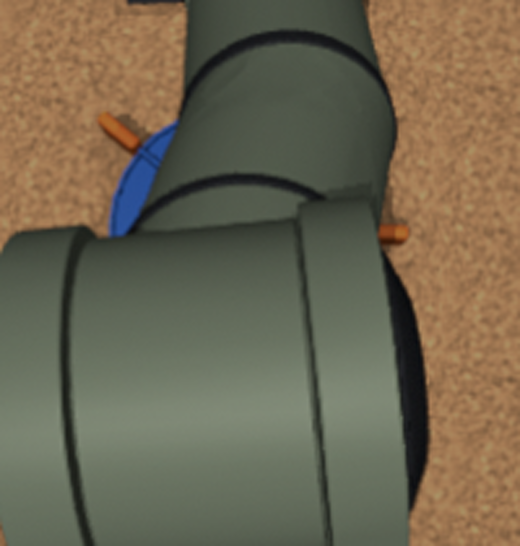

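The arm hides the tray from above. The tab seen at pixel (330, 212) is at about -98°, so the carousel is turning as planned.

apply_moves(claw=[0, 0, 0, 0, 0, 0, 0, 0, 0, 0, 0, 0, 0, 0, 0, 0, 0, 0], xyz=[[7e-05, -0.00435, 0], [7e-05, -0.00435, 0], [7e-05, -0.00435, 0], [7e-05, -0.00435, 0], [7e-05, -0.00435, 0], [7e-05, -0.00435, 0], [7e-05, -0.00435, 0], [7e-05, -0.00435, 0], [7e-05, -0.00435, 0], [7e-05, -0.00435, 0], [7e-05, -0.00435, 0], [7e-05, -0.00435, 0], [7e-05, -0.00435, 0], [7e-05, -0.00435, 0], [7e-05, -0.00435, 0], [7e-05, -0.00435, 0], [7e-05, -0.00435, 0], [7e-05, -0.00435, 0]], twist=[[0, 0, 0.03], [0, 0, 0.03], [0, 0, 0.03], [0, 0, 0.03], [0, 0, 0.03], [0, 0, 0.03], [0, 0, 0.03], [0, 0, 0.03], [0, 0, 0.03], [0, 0, 0.03], [0, 0, 0.03], [0, 0, 0.03], [0, 0, 0.03], [0, 0, 0.03], [0, 0, 0.03], [0, 0, 0.03], [0, 0, 0.03], [0, 0, 0.03]])

```text
clock: 9.25
position: [0.6606, -0.0774, 0.0463]
tool_rot: [-3.142, 0.0, 2.344]
force: [1.8, 0.3, 0.0]
grip_width: 0.0001
finger_force: 0.8
```

```bash
python3 - <<'E'
from h import *
f=meas2('scene'); print(bot.find_in('scene','duck')[:2])
i=f['img'][140:300,200:410]; i=cv2.resize(i[:,:,::-1],None,fx=3.7,fy=3.7,interpolation=cv2.INTER_CUBIC)
cv2.imwrite('pics/s2.png',i)
meas2()
E
```

```text
yellow [250.6 167.9] 62 [ 249.5 -178.5] [ 214.  -173.6]
0.14333823624740571 -45.8812930905084
[{'position': [0.4416, 0.3637, 0.0528], 'score': 0.39}]
orange [213.2 210.4] 29 [136.1  93.8]
0.14312972042260666 -45.58180451966517
```

View pics/s2.png

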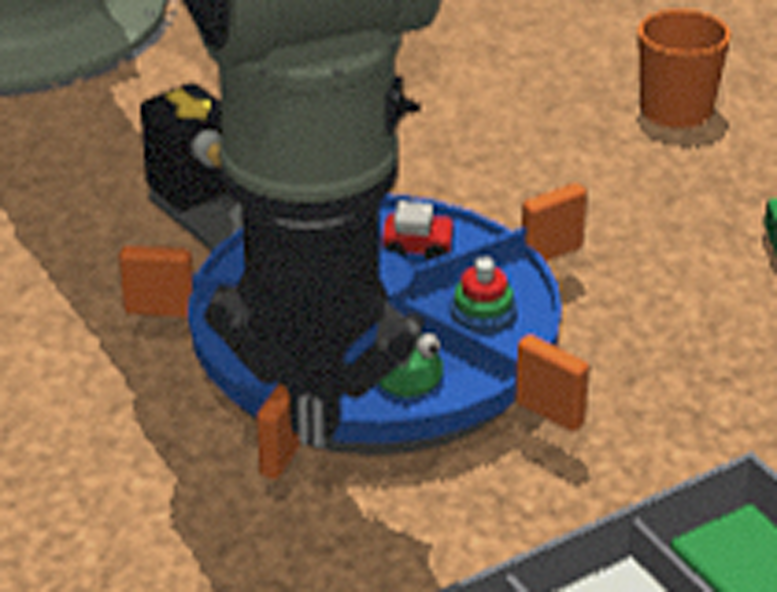

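The tab at (275, 430) is being pushed cleanly and the toys are in place. I'll push a little more, then back off, lift and swing aside to measure.

apply_moves(claw=[0, 0, 0, 0, 0, 0, 0, 0, 0, 0, 0, 0, 0, 0, 0, 0, 0], xyz=[[7e-05, -0.00435, 0], [7e-05, -0.00435, 0], [7e-05, -0.00435, 0], [5e-05, -0.003, 0], [0, 0, 0], [0, 0.005, 0], [0, 0.005, 0], [0, 0.005, 0], [0, 0, 0], [0, 0, -0.015], [0, 0, -0.025], [0, 0, -0.03], [0, 0, -0.03], [0, 0, -0.03], [0, 0, -0.03], [0, 0, -0.025], [0, 0, 0]], twist=[[0, 0, 0.03], [0, 0, 0.03], [0, 0, 0.03], [0, 0, 0.02], [0, 0, 0], [0, 0, 0], [0, 0, 0], [0, 0, 0], [0, 0, 0], [0, 0, 0], [0, 0, 0], [0, 0, 0], [0, 0, 0], [0, 0, 0], [0, 0, 0], [0, 0, 0], [0, 0, 0]])

```text
clock: 11.1
position: [0.6618, -0.079, 0.2362]
tool_rot: [3.137, 0.004, 2.236]
force: [-0.1, 0.5, -0.1]
grip_width: 0.0003
finger_force: 0.0
```

apply_moves(claw=[0, 0, 0, 0, 0, 0, 0, 0, 0, 0, 0], xyz=[[-0.024, -0.019, 0], [-0.024, -0.019, 0], [-0.024, -0.019, 0], [-0.024, -0.019, 0], [-0.024, -0.019, 0], [-0.024, -0.019, 0], [-0.024, -0.019, 0], [-0.024, -0.019, 0], [-0.024, -0.019, 0], [-0.024, -0.019, 0], [0, 0, 0]], twist=[[0, 0, 0], [0, 0, 0], [0, 0, 0], [0, 0, 0], [0, 0, 0], [0, 0, 0], [0, 0, 0], [0, 0, 0], [0, 0, 0], [0, 0, 0], [0, 0, 0]])

```text
clock: 12.2
position: [0.6572, -0.3896, 0.2312]
tool_rot: [-3.139, 0.001, 2.232]
force: [-0.2, -1.4, -0.3]
grip_width: -0.0002
finger_force: 0.0
```

```bash
python3 - <<'E'
from h import *
f=meas2(); print([d['position'] for d in bot.find_in('top','duck')[:1]])
a=cv2.resize(f['img'][120:320,180:380],(480,480),interpolation=cv2.INTER_CUBIC)
g=meas2('scene'); print([d['position'] for d in bot.find_in('scene','duck')[:1]])
b=cv2.resize(g['img'][140:300,200:410],(320,244),interpolation=cv2.INTER_CUBIC)
o=np.zeros((480,800,3),'uint8');o[:,:480]=a;o[:244,480:]=b
cv2.imwrite('pics/m3.png',o[:,:,::-1])
E
```

```text
orange [318.7 179.9] 20 [135.9 -64.2]
orange [213.1 204. ] 21 [136.2  87.1]
yellow [276.3 236.2] 230 [  75.9 -168.6] [  78.1 -168.8]
yellow [281.1 294.1] 113 [ 214.4 -173.9] [ 213.2 -173.9]
0.42337351374589155 -76.64967763638303
[[0.4879, 0.0111, 0.0615]]
orange [292.4 187.2] 13 [ 96.8 161.3]
yellow [250.5 167.8] 64 [ 249.8 -178.4] [ 214.3 -173.6]
yellow [280.5 203.6] 261 [  66.5 -162.7] [  49.1 -132. ]
0.42082186172354197 -76.38869205749722
[[0.504, 0.0047, 0.0511]]
```

View pics/m3.png

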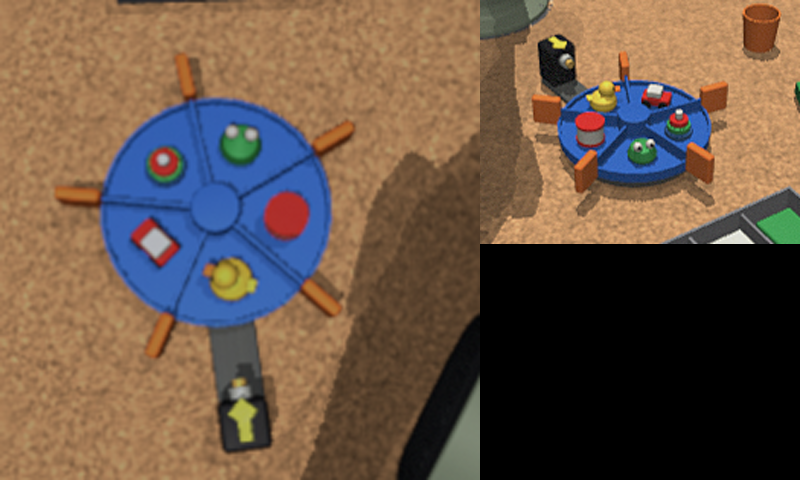

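```bash
python3 - <<'E'
from h import *
f=bot.grab_frame('top'); K,D,V=cam(f)
o=lambda u:np.array(u)/2.4+[180,120]-.3
print('hub',ray(f,[o((216,207))],.065)[0]); print('cam',-V[:3,:3].T@V[:3,3])
try: measure(f)
except Exception as e: print(e)
t=[pol(f,[o(u)],.074)[1] for u in [(186,75),(335,138),(322,297),(159,335),(77,195)]]
print(t, np.mod(np.array(t)+180,72))
b=[b for b in blobs(f,(18,130,60),(36,255,255),20) if pol(f,b[0],.06)[0]<100][0]
m=b[2].astype('uint8'); dt=cv2.distanceTransform(m,cv2.DIST_L2,5); y,x=np.unravel_index(dt.argmax(),dt.shape); print('disc',x,y,dt.max(),pol(f,[(x,y)],.055), b[0],pol(f,b[0],.055))
m2=cv2.morphologyEx(m,cv2.MORPH_OPEN,cv2.getStructuringElement(cv2.MORPH_ELLIPSE,(11,11)))
ys,xs=np.nonzero(m2); print(len(xs),pol(f,[(xs.mean(),ys.mean())],.055))
E
```

```text
hub [0.5598088  0.02397428 0.065     ]
cam [0.39829614 0.00198656 1.06168716]
centre (0.5602408647537231, 0.024308854714035988) 0.11957793682813644 [0.56034886 0.02483155] 0.11812771727725174
orange [215.1 247.2] 98394 [166.1 125.7]
yellow [276.3 236.2] 231 [  75.9 -168.7] [  78.1 -168.9]
yellow [278.9 278.7] 7 [ 177.6 -174.1] [ 177.3 -174. ]
yellow [281.1 294.1] 114 [ 214.3 -173.9] [ 213.1 -173.9]
[np.float64(11.0), np.float64(-62.0), np.float64(-132.5), np.float64(155.6), np.float64(84.1)] [47.  46.  47.5 47.6 48.1]
disc 276 236 8.4 [  74.8 -169. ] [276.11016949 236.11016949] [  75.1 -168.9]
224 [  75.1 -169.3]
```

Both toys and tabs are clean. The duck bay is at -168.8° and the nozzle at -173.9°, so about 5° more is needed. I'll go back the same way.

apply_moves(claw=[0, 0, 0, 0, 0, 0, 0, 0, 0, 0, 0, 0], xyz=[[0.024, 0.019, 0], [0.024, 0.019, 0], [0.024, 0.019, 0], [0.024, 0.019, 0], [0.024, 0.019, 0], [0.024, 0.019, 0], [0.024, 0.019, 0], [0.024, 0.019, 0], [0.024, 0.019, 0], [0.024, 0.019, 0], [0, 0, 0], [0, 0, 0]], twist=[[0, 0, 0], [0, 0, 0], [0, 0, 0], [0, 0, 0], [0, 0, 0], [0, 0, 0], [0, 0, 0], [0, 0, 0], [0, 0, 0], [0, 0, 0], [0, 0, 0], [0, 0, 0]])

```text
clock: 13.65
position: [0.6606, -0.0771, 0.2317]
tool_rot: [3.141, 0.0, 2.239]
force: [-0.0, -0.2, 0.4]
grip_width: -0.0004
finger_force: 0.0
```

apply_moves(claw=[0, 0, 0, 0, 0, 0, 0, 0, 0, 0, 0, 0, 0, 0, 0, 0, 0, 0, 0, 0], xyz=[[0, 0, 0.025], [0, 0, 0.03], [0, 0, 0.03], [0, 0, 0.03], [0, 0, 0.03], [0, 0, 0.025], [0, 0, 0.015], [0, 0, 0], [0, -0.005, 0], [0, -0.004, 0], [0, -0.003, 0], [0, -0.003, 0], [3e-05, -0.0022, 0], [3e-05, -0.0022, 0], [3e-05, -0.0022, 0], [3e-05, -0.0022, 0], [3e-05, -0.0022, 0], [3e-05, -0.0022, 0], [0, 0, 0], [0, 0, 0]], twist=[[0, 0, 0], [0, 0, 0], [0, 0, 0], [0, 0, 0], [0, 0, 0], [0, 0, 0], [0, 0, 0], [0, 0, 0], [0, 0, 0], [0, 0, 0], [0, 0, 0], [0, 0, 0], [0, 0, 0.015], [0, 0, 0.015], [0, 0, 0.015], [0, 0, 0.015], [0, 0, 0.015], [0, 0, 0.015], [0, 0, 0], [0, 0, 0]])

```text
clock: 15.65
position: [0.6377, -0.0953, 0.0462]
tool_rot: [-3.141, -0.0, 2.147]
force: [0.6, 0.9, 1.0]
grip_width: -0.0
finger_force: 0.0
```

apply_moves(claw=[0, 0, 0, 0, 0, 0, 0, 0, 0, 0, 0, 0], xyz=[[0, 0.005, 0], [0, 0.005, 0], [0, 0.005, 0], [0, 0, 0], [0, 0, -0.015], [0, 0, -0.025], [0, 0, -0.03], [0, 0, -0.03], [0, 0, -0.03], [0, 0, -0.03], [0, 0, -0.025], [0, 0, 0]], twist=[[0, 0, 0], [0, 0, 0], [0, 0, 0], [0, 0, 0], [0, 0, 0], [0, 0, 0], [0, 0, 0], [0, 0, 0], [0, 0, 0], [0, 0, 0], [0, 0, 0], [0, 0, 0]])

```text
clock: 16.85
position: [0.6518, -0.0878, 0.2361]
tool_rot: [3.137, 0.003, 2.146]
force: [-0.0, 0.4, -0.5]
grip_width: -0.0001
finger_force: 0.0
```

apply_moves(claw=[0, 0, 0, 0, 0, 0, 0, 0, 0, 0, 0], xyz=[[-0.024, -0.019, 0], [-0.024, -0.019, 0], [-0.024, -0.019, 0], [-0.024, -0.019, 0], [-0.024, -0.019, 0], [-0.024, -0.019, 0], [-0.024, -0.019, 0], [-0.024, -0.019, 0], [-0.024, -0.019, 0], [-0.024, -0.019, 0], [0, 0, 0]], twist=[[0, 0, 0], [0, 0, 0], [0, 0, 0], [0, 0, 0], [0, 0, 0], [0, 0, 0], [0, 0, 0], [0, 0, 0], [0, 0, 0], [0, 0, 0], [0, 0, 0]])

```text
clock: 17.95
position: [0.6194, -0.3968, 0.2314]
tool_rot: [-3.139, 0.001, 2.142]
force: [-0.2, -0.1, -0.3]
grip_width: -0.0002
finger_force: 0.0
```

```bash
python3 - <<'E'
from h import *
f=meas2()
print([d['position'] for d in bot.find_in('top','duck')[:1]])
a=cv2.resize(f['img'][120:320,180:380],(480,480),interpolation=cv2.INTER_CUBIC)
cv2.imwrite('pics/m4.png',a[:,:,::-1])
b=[b for b in blobs(f,(18,130,60),(36,255,255),20) if pol(f,b[0],.06)[0]<100][0]
m2=cv2.morphologyEx(b[2].astype('uint8'),cv2.MORPH_OPEN,cv2.getStructuringElement(cv2.MORPH_ELLIPSE,(11,11)))
ys,xs=np.nonzero(m2); print(len(xs),pol(f,[(xs.mean(),ys.mean())],.055))
E
```

```text
orange [321.6 184.1] 22 [137.8 -69.4]
orange [211.7 198.7] 13 [141.   81.9]
yellow [273.6 236.7] 229 [  75.8 -173.6] [  78.  -173.5]
yellow [281.1 294.1] 113 [ 214.4 -173.9] [ 213.2 -173.9]
0.4235104480175543 -81.83941910890341
[[0.4859, 0.017, 0.0555]]
215 [  74.9 -174.2]
```

View pics/m4.png

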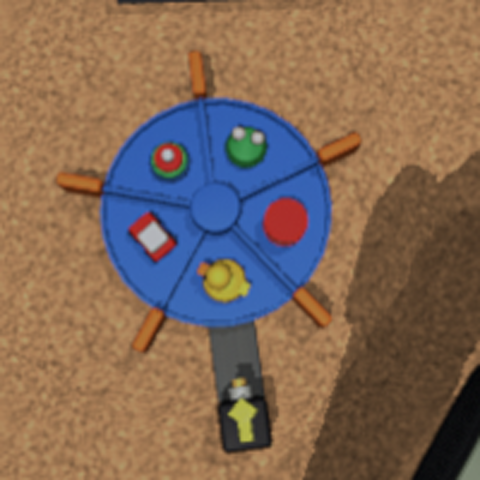

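The duck (224, 280) now lies on the line from the hub (216, 207) to the nozzle (242, 420), at -174° against -173.9°. The arm is clear of everything.

```bash
python3 -c "
from workcell import bot
print(bot.job_done())"
```

```text
the job is handed in; nothing more can be done
None
```

I turned the carousel about 71° clockwise by its tabs; the duck's measured bearing (-174°) matches the nozzle's (-173.9°). The toys are still in their bays, and I handed the job in at about 18 s with the arm clear.

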